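# Set the trolley wheel for pumping

## Task

Turn the trolley wheel in the stand until its valve is at the very bottom, with the valve stem pointing straight up at the hub, ready for the pump. Push it round lightly by its spokes in two or more separate pushes, with the finger taken off the wheel between them; grip nothing, do not push on the tyre, rim or valve stem, and leave the other things on the table where they are. Finish with the wheel standing still.

Things in the scene. Friction and masses are not known exactly. Their poses are not given: they have to be found in the camera images.
- wheel: upright trolley wheel, 300 mm across, on a fixed level axle, face to the robot, turned at most 0.3 rad. Origin: hub centre, mid-width, 175 mm above the table. x axis: along the axle, away from the robot. z axis: from the hub away from the valve, so it is vertical up when the valve is at the very bottom. Turns endlessly both ways about x; hub friction 0.4 N m; stays where left
- spoke_mid (a point): middle of the front face of the spoke opposite the valve (x -17.5, y 0, z 70 mm in the wheel's frame). Five such aluminium spokes, one every 72 degrees, 18 mm wide, 12 mm thick, run from the 48 mm hub to the rim, front faces flush with rim and tyre. The openings between reach from 24 to 113 mm from the hub centre, open right through. About 6 N at the middle of a spoke turns the wheel
- stand: fixed steel stand behind the wheel; origin on the table straight below the hub centre, axes as the wheel's with the valve at the bottom. Two splayed legs and a back strut start 40 mm behind the wheel's mid-plane; base plate 280 mm wide, 12 mm high, from 20 mm before to 150 mm behind the origin. The hub cap stands 6 mm proud of the spokes' front
- tyre: the wheel's rim and rubber tyre as one ring, 226 mm inside and 300 mm outside diameter, 35 mm wide; origin and axes as the wheel's
- valve: the valve stem, 12 to 15 mm thick, standing on the inside of the rim half-way between two spokes and pointing at the hub, its tip 70 mm from the hub centre; lies along -z of the wheel, 6 mm before mid-width; origin and axes as the wheel's
- valve_tip (a point): tip of the valve stem, 70 mm from the hub centre
- spanner: bystander: steel spanner 170 mm long lying flat in front of the wheel
- tape: bystander: paper tape roll lying flat in front of the wheel, 84 mm across, 25 mm high
- mug: bystander: steel mug 76 mm across, 85 mm high, on the left of the wheel
- cork_block: bystander: cork block 65 x 100 x 35 mm, on the right of the wheel
- brush: bystander: brush 200 mm long lying flat on the left of the table
- jar: bystander: closed jar 68 mm across, 80 mm high, on the left of the table
- graphite: bystander: round graphite stick, 14 mm thick, 110 mm long, lying on the right of the table

How it is judged:
By the outcome, as a careful person would: the job done as asked, in the order asked, and still so for the second after the job is handed in, with the robot touching nothing.
It also fails if it takes over 64 s, if anything falls off the work surface, if the arm or the gripper's body presses on something with over 40 N, if the wrist force passes 120 N, or if a joint passes its speed limit or range.

## Robot

A 6-joint arm with a two-finger parallel gripper is mounted at the origin on the work surface. World frame = base frame: x ahead of the robot, y to its left, z up, the work surface at z = 0. Lengths are in m, angles in degrees, forces in N, time in s.
With the tool pointing down it reaches from about 0.375 to 0.9 m from the base axis. Payload 3.1 kg.
Tool frame: the origin (TCP) lies on the centre line of the jaws, within the pads' length; the fingertips stand 14 mm ahead of it and the grasp point (between the pads) lies 5 mm behind it (bot.tips_ahead is the distance from the TCP to the fingertips, in m); z points along the fingers, y is the line along which they close (so a half turn about z gives the same grasp; the last joint's range is limited). The gripper opens to 87 mm and grips with 3 to 60 N. Pads are 19 mm wide; open, the fingers measure 117 mm over their backs; the gripper's body (75 mm by 190 mm) begins 51 mm behind the grasp point.
Start: joints at [-76.633, 30.224, 82.088, -0, 67.689, -10.227], TCP at [0.25, -0.573, 0.237] pointing down, gripper open.
Joint ranges: [-176.69, 176.69], [-43.24, 126.21], [12.49, 139.97], [-82, 262], [0, 151.66], [-163.58, 163.58]. Speed limits (degrees/s): [159.86, 159.86, 180, 180, 180, 180].

## Interface

Orientations are given as a 3x3 rotation matrix whose columns are the frame's x, y, z axes.
In Python, from rig import bot gives the robot as it stands.
- The arm moves only by the tool play_rows, never from a script. Its argument "moves" is a list that holds one entry, the list of rows, each a list of 6 numbers: the shift along the tool's x, y, z in mm, then the turn, a rotation vector about the tool's x, y, z in rad. A call has 1 to 5 rows; each row shifts and turns the commanded pose from where the row before left it, along the tool's axes as they then stand; what a row does not reach is not made up. A row lasts 1/10 s, in which the tool goes at most 50 mm and 8.59 degrees, less where a joint would pass 70% of its speed; a pose out of reach is approached as far as the arm can. A call with a gripper value outside its range is refused whole. "fingers" is the opening, from -1 (shut) to 1 (fully open), set as the call begins (left out, the last holds). The fingers move at their own pace and stop on an object; the grip force is fixed at half the most. Time passes only in rows, so rows that do not move let the fingers close. It gives the time, the measured TCP pose, the force, the opening and the grip force at its end, in the units of the state.
- bot.read_state(): the state, without advancing time (a new reading comes with each control period).
- bot.capture(name): name is "side" or "top" or "wrist"; returns a dict with "image" (400x640x3 uint8, blue, green, red), "fx", "fy", "cx", "cy" (pixels), "distortion" ([k1, k2, p1, p2, k3] as OpenCV has them; the pictures are not rectified), "R" (3x3) and "t" (3): a world point X has camera coordinates R X + t. Camera axes: x right, y down, z forward; pixel columns grow to the right and rows downward; lengths in m; the calibration is good to about 2 mm. A picture is of the moment at which its call begins. There is no depth.
- bot.hand_in(): hands the job in; it is judged then, once.
Trained networks look in a picture, given as the dict that the camera call returned (one of the last four; its "shot" number tells which), for a name from the list of things; names that differ only in an ending like _2 or _b are one class to them, and where a whole thing is asked for, a point or a joint stands for the part that bears it (a point fixed in the world has none). Each returns a list of dicts, best first, with "confidence" (0 to 1); they miss things now and then, are a little off and sometimes report something else, mostly with a low value. They report only what shows in the picture. A call takes as long as a camera call.
- bot.search_frame(picture, query): "centre" ([column, row] in pixels, amid what is visible of it).
- bot.silhouettes(picture, query): "pixels" (400x640 bool, what is visible of it) and "centre" ([column, row] in pixels, amid what is visible of it).
- bot.pinpoint(picture, query): "centre" ([column, row] in pixels: a listed point, or the origin of a listed thing).
The state is a dict: "time_s": time; "joint_positions": joint angles; "qvel": joint speeds; "tau": joint torques, N m; "position": TCP position; "tcp_rot": TCP orientation; "force": force on the tool from outside, world axes, zero at the start; "moment": the same for the moment, N m; "opening": opening from 0.0 (shut) to 1.0 (fully open); "grasp_force": force on a finger pad.
Only numpy, scipy, OpenCV 4.12 (cv2) and the standard library are available. Lean on these libraries where they do the work, as an engineer would, in place of code of your own. Each camera call takes 0.05 s, during which the arm holds its last target. There are 200 camera calls.

## Working session

There is one attempt and no reset: what is moved stays moved. The work goes in short steps, Python scripts to look and compute and a tool call to move; the robot and the scene stay as the last step left them, time stands still between calls to the robot, and variables do not carry over. Pictures are saved under pics/ and viewed, at most 10 in all, crops included, and the job is handed in when it is done.

Besides the shell and the picture viewer there is one more tool, called after "Call:" as name([rows], argument=value, ...), one row to a line, values as JSON. play_rows: Moves the arm, as the interface text tells. Its arguments: {"type":"object","properties":{"moves":{"type":"array","items":{"type":"array","items":{"type":"array","items":{"type":"number"}}}},"fingers":{"type":"number"}},"required":["moves"]}

```bash
mkdir -p pics; ls; cat > h.py <<'E'
import numpy as np, cv2
from rig import bot
def ray(c,px):
    K=np.array([[c['fx'],0,c['cx']],[0,c['fy'],c['cy']],[0,0,1.]])
    u=cv2.undistortPoints(np.array([[px]],float),K,np.array(c['distortion'],float))[0,0]
    R=np.array(c['R']);t=np.array(c['t'])
    d=R.T@np.array([u[0],u[1],1]);return -R.T@t,d/np.linalg.norm(d)
def tri(rs):
    A=np.zeros((3,3));b=np.zeros(3)
    for o,d in rs:
        P=np.eye(3)-np.outer(d,d);A+=P;b+=P@o
    x=np.linalg.solve(A,b)
    return x,[np.linalg.norm((np.eye(3)-np.outer(d,d))@(x-o))*1000 for o,d in rs]
def proj(c,X):
    K=np.array([[c['fx'],0,c['cx']],[0,c['fy'],c['cy']],[0,0,1.]])
    r,_=cv2.Rodrigues(np.array(c['R'],float))
    return cv2.projectPoints(np.atleast_2d(X).astype(float),r,np.array(c['t'],float),K,np.array(c['distortion'],float))[0][:,0]
E
python3 - <<'E'
from h import *
np.set_printoptions(precision=4,suppress=True)
cs={n:bot.capture(n) for n in('side','top','wrist')}
for n,c in cs.items():
    cv2.imwrite(f'pics/{n}0.png',c['image'])
    print(n,'cam at',-np.array(c['R']).T@c['t'])
R={}
for q in('wheel','spoke_mid','valve_tip','tyre','stand','mug','cork_block','tape','spanner'):
    R[q]=[]
    for n in('side','top'):
        r=bot.pinpoint(cs[n],q)
        print(q,n,[(np.round(a['centre']),round(a['confidence'],2)) for a in r[:3]])
        if r: R[q].append(ray(cs[n],r[0]['centre']))
    if len(R[q])==2: print('   ',*tri(R[q]))
E
```

```text
pics
side cam at [ 0.3637 -0.9636  0.7748]
top cam at [0.3699 0.0068 1.7772]
wrist cam at [ 0.3151 -0.5459  0.3832]
wheel side [(array([377., 205.]), 0.74)]
wheel top [(array([347., 170.]), 0.21)]
    [ 0.5836 -0.0512  0.2032] [np.float64(18.657196090324305), np.float64(18.65719609032432)]
spoke_mid side [(array([372., 228.]), 0.6)]
spoke_mid top [(array([351., 168.]), 0.64)]
    [ 0.5856 -0.0627  0.1374] [np.float64(4.166098306059692), np.float64(4.166098306059732)]
valve_tip side [(array([369., 183.]), 0.61)]
valve_tip top []
tyre side [(array([378., 203.]), 0.88), (array([370., 255.]), 0.52)]
tyre top [(array([330., 161.]), 0.96), (array([320., 210.]), 0.39)]
    [0.6072 0.003  0.1745] [np.float64(9.91736814658507), np.float64(9.917368146585032)]
stand side [(array([366., 254.]), 0.74)]
stand top [(array([332., 168.]), 0.62)]
    [ 0.5969 -0.003  -0.0022] [np.float64(2.0120259131093117), np.float64(2.012025913109173)]
mug side [(array([351., 209.]), 0.91)]
mug top [(array([265., 173.]), 0.93)]
    [0.5814 0.2304 0.0128] [np.float64(2.974897900475533), np.float64(2.9748979004751224)]
cork_block side [(array([392., 308.]), 0.72), (array([258., 201.]), 0.54)]
cork_block top [(array([397., 165.]), 0.88)]
    [ 0.6169 -0.2306 -0.0015] [np.float64(5.813619916234476), np.float64(5.81361991623444)]
tape side [(array([339., 280.]), 0.88)]
tape top [(array([365., 195.]), 0.72)]
    [ 0.5009 -0.1163  0.0045] [np.float64(2.2917068889947996), np.float64(2.291706888994821)]
spanner side [(array([321., 246.]), 0.8), (array([394., 309.]), 0.71)]
spanner top [(array([322., 209.]), 0.49)]
    [0.4586 0.03   0.0102] [np.float64(3.0554033193637147), np.float64(3.0554033193636907)]
```

```bash
python3 - <<'E'
import cv2
a=cv2.imread('pics/side0.png')[110:330,230:490]; cv2.imwrite('pics/s1.png',cv2.resize(a,None,fx=2.7,fy=2.7,interpolation=2))
a=cv2.imread('pics/top0.png'); cv2.imwrite('pics/t1.png',cv2.resize(a[100:260,200:460],None,fx=3,fy=3,interpolation=2))
E
```

```text
(no output)
```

View pics/s1.png

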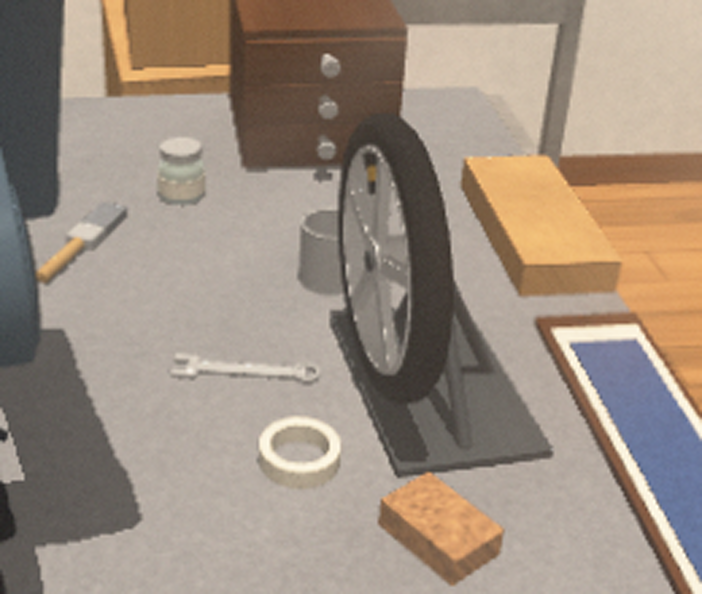

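View pics/t1.png

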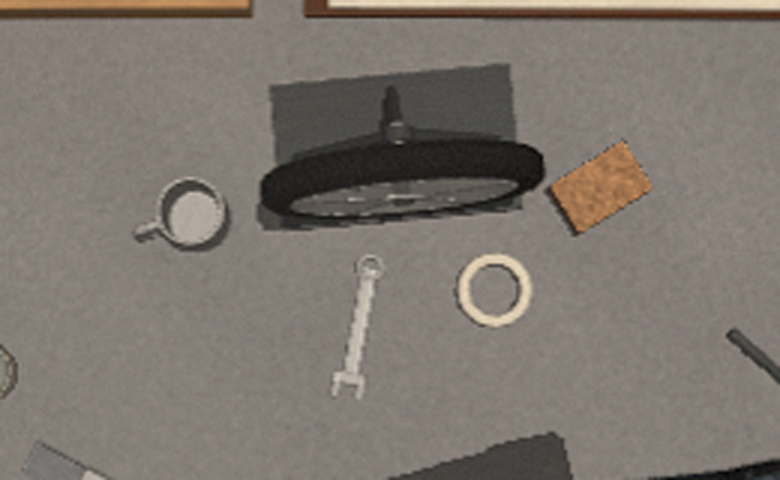

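```bash
cat >> h.py <<'E'
from scipy.spatial.transform import Rotation as Ro
def plan(p,R,p2,R2,n):
    "n equal rows (straight + slerp) from pose to pose, printed rounded"
    p,R,p2,R2=[np.array(a,float) for a in(p,R,p2,R2)]
    w=Ro.from_matrix(R.T@R2).as_rotvec()/n; D=(p2-p)/n*1000; rows=[]
    for i in range(n):
        Rc=R@Ro.from_rotvec(w*i).as_matrix()
        rows.append([float(round(v,1)) for v in Rc.T@D]+[float(round(v,3)) for v in w])
    for i in range(0,n,5): print(rows[i:i+5])
    return rows
def aim(z,up=(0,0,1),ysign=1):
    "tool frame: z axis given, x axis closest to up*ysign"
    z=np.array(z,float);z/=np.linalg.norm(z);x=np.array(up,float)*ysign;x-=z*(x@z);x/=np.linalg.norm(x)
    return np.stack([x,np.cross(z,x),z],1)
E
python3 - <<'E'
from h import *
np.set_printoptions(precision=4,suppress=True)
s=bot.read_state();print(np.array(s['tcp_rot']),s['position'],s['time_s'])
c=bot.capture('wrist')
R=np.array(s['tcp_rot']);print('cam in tool',R.T@(-np.array(c['R']).T@c['t']-s['position']),'\n cam axes in tool\n',R.T@np.array(c['R']).T)
E
```

```text
[[ 0.9164  0.4002  0.    ]
 [ 0.4002 -0.9164  0.    ]
 [ 0.     -0.     -1.    ]] [ 0.2502 -0.5727  0.2365] 1.05
cam in tool [ 0.0701  0.0017 -0.1475] 
 cam axes in tool
 [[ 0.0009 -0.9668 -0.2555]
 [ 1.      0.0008  0.0006]
 [-0.0004 -0.2555  0.9668]]
```

```bash
python3 - <<'E'
from h import *
s=bot.read_state();t=np.radians(35)
plan(s['position'],s['tcp_rot'],[0.45,-0.05,0.33],aim([np.cos(t),0,-np.sin(t)]),15)
E
```

```text
[[26.2, -26.6, -6.2, -0.013, 0.063, 0.025], [25.8, -27.2, -4.9, -0.013, 0.063, 0.025], [25.4, -27.8, -3.7, -0.013, 0.063, 0.025], [24.9, -28.4, -2.5, -0.013, 0.063, 0.025], [24.3, -29.0, -1.3, -0.013, 0.063, 0.025]]
[[23.6, -29.6, -0.2, -0.013, 0.063, 0.025], [22.8, -30.2, 0.9, -0.013, 0.063, 0.025], [22.0, -30.7, 1.9, -0.013, 0.063, 0.025], [21.0, -31.3, 2.9, -0.013, 0.063, 0.025], [20.0, -31.9, 3.7, -0.013, 0.063, 0.025]]
[[18.9, -32.4, 4.5, -0.013, 0.063, 0.025], [17.8, -33.0, 5.3, -0.013, 0.063, 0.025], [16.6, -33.5, 5.9, -0.013, 0.063, 0.025], [15.4, -34.0, 6.5, -0.013, 0.063, 0.025], [14.1, -34.4, 7.0, -0.013, 0.063, 0.025]]
```

Call:
play_rows([
  [[26.2,-26.6,-6.2,-0.013,0.063,0.025],[25.8,-27.2,-4.9,-0.013,0.063,0.025],[25.4,-27.8,-3.7,-0.013,0.063,0.025],[24.9,-28.4,-2.5,-0.013,0.063,0.025],[24.3,-29.0,-1.3,-0.013,0.063,0.025]],
], fingers=-1)

```text
time_s: 1.6
position: [0.3172, -0.3972, 0.2682]
tcp_rot: [[0.909, 0.273, 0.315], [0.273, -0.961, 0.045], [0.315, 0.045, -0.948]]
force: [-0.3, -0.2, -0.0]
opening: 0.629
grasp_force: 0.0
```

Call:
play_rows([
  [[23.6,-29.6,-0.2,-0.013,0.063,0.025],[22.8,-30.2,0.9,-0.013,0.063,0.025],[22.0,-30.7,1.9,-0.013,0.063,0.025],[21.0,-31.3,2.9,-0.013,0.063,0.025],[20.0,-31.9,3.7,-0.013,0.063,0.025]],
])

```text
time_s: 2.1
position: [0.3833, -0.2229, 0.2995]
tcp_rot: [[0.789, 0.136, 0.599], [0.136, -0.99, 0.046], [0.599, 0.045, -0.8]]
force: [0.7, 0.4, -0.4]
opening: 0.174
grasp_force: 0.0
```

Call:
play_rows([
  [[18.9,-32.4,4.5,-0.013,0.063,0.025],[17.8,-33.0,5.3,-0.013,0.063,0.025],[16.6,-33.5,5.9,-0.013,0.063,0.025],[15.4,-34.0,6.5,-0.013,0.063,0.025],[14.1,-34.4,7.0,-0.013,0.063,0.025]],
])

```text
time_s: 2.6
position: [0.4479, -0.0526, 0.3302]
tcp_rot: [[0.577, 0.007, 0.817], [0.006, -1.0, 0.004], [0.817, 0.003, -0.577]]
force: [2.3, 0.2, 0.5]
opening: 0.007
grasp_force: 0.0
```

```bash
python3 - <<'E'
from h import *
np.set_printoptions(precision=4,suppress=True)
s=bot.read_state();print(np.array(s['tcp_rot']),s['position'],s['time_s'],s['joint_positions'],s['opening'],s['force'])
c=bot.capture('wrist');cv2.imwrite('pics/w2.png',c['image'])
for q in('wheel','spoke_mid','valve_tip','valve','tyre'):
    r=bot.pinpoint(c,q);print(q,[(np.round(a['centre']),round(a['confidence'],2)) for a in r[:3]])
E
```

```text
[[ 0.5772  0.0066  0.8165]
 [ 0.006  -1.      0.0038]
 [ 0.8165  0.0027 -0.5773]] [ 0.4479 -0.0526  0.3302] 2.6 [-45.1849   0.1154 136.7023  92.2279  35.618  -33.3216] 0.006576166890278723 [2.3429 0.2044 0.5415]
wheel [(array([288., 211.]), 0.66)]
spoke_mid []
valve_tip [(array([236., 191.]), 0.57)]
valve []
tyre []
```

View pics/w2.png

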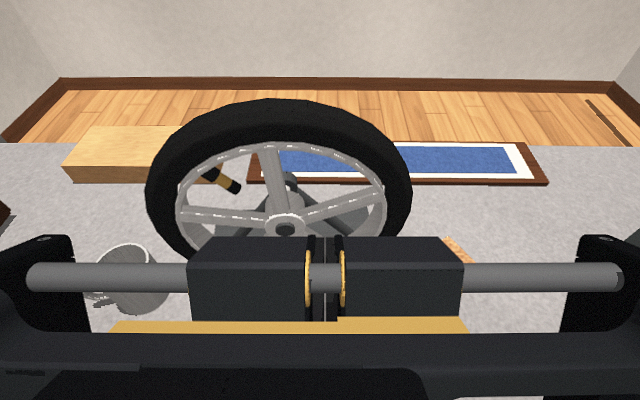

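```bash
cat >> h.py <<'E'
def wp(P,xy,psi,z=0.175):
    "wheel-aligned (unrolled) frame points, m -> world"
    return Ro.from_euler('z',psi).apply(np.atleast_2d(P))+np.array([xy[0],xy[1],z])
A=np.linspace(0,2*np.pi,90,endpoint=False)
def circ(r,x): return np.stack([0*A+x,-r*np.sin(A),r*np.cos(A)],1)
def tmask(c,xy,psi):
    def pr(r,x): return proj(c,wp(circ(r,x),xy,psi)).astype(np.float32)
    m=np.zeros((400,640),np.uint8);a=np.vstack([pr(.15,-.0125),pr(.15,.0125),pr(.146,-.0175),pr(.146,.0175)])
    cv2.fillConvexPoly(m,np.round(cv2.convexHull(a)*16).astype(int),1,shift=4)
    h1=m*0;h2=m*0
    cv2.fillConvexPoly(h1,np.round(pr(.113,-.0175)*16).astype(int),1,shift=4)
    cv2.fillConvexPoly(h2,np.round(pr(.113,.0175)*16).astype(int),1,shift=4)
    m[(h1&h2)>0]=0;return m>0
def rect(c,xy,psi,x=-.0175,S=2000,h=.16,z=0.175):
    "rectified face as seen by robot: up=z, right=-y"
    n=int(2*h*S);g=(np.arange(n)/S-h);U,V=np.meshgrid(g,-g)
    P=np.stack([0*U+x,-U,V],-1).reshape(-1,3);q=proj(c,wp(P,xy,psi,z)).reshape(n,n,2).astype(np.float32)
    return cv2.remap(c['image'],q[...,0],q[...,1],cv2.INTER_LINEAR)
E
python3 - <<'E'
from h import *
from scipy.optimize import minimize
np.set_printoptions(precision=4,suppress=True)
cs={n:bot.capture(n) for n in('side','top','wrist')};M={}
for n,c in cs.items():
    r=bot.silhouettes(c,'tyre');print(n,[(a['confidence'],a['pixels'].sum(),a['centre']) for a in r[:2]])
    if r: M[n]=r[0]['pixels']
def cost(v,names=None):
    s=0
    for n in names or M:
        a=tmask(cs[n],v[:2]/100,v[2]/10);b=M[n]
        if n=='wrist': a[232:]=0;b=b.copy();b[232:]=0
        s+=1-(a&b).sum()/max((a|b).sum(),1)
    return s
sx=np.array([[59.7,-.3,.88],[60.7,-.3,.88],[59.7,.7,.88],[59.7,-.3,1.4]])
for names in (None,['top'],['side','top'],['wrist']):
    if names and any(n not in M for n in names): continue
    o=minimize(cost,sx[0],args=(names,),method='Nelder-Mead',options=dict(initial_simplex=sx));print(names,o.x[:2]/100,o.x[2]/10,o.fun)
    if names is None: v=o.x
R=rect(cs['wrist'],v[:2]/100,v[2]/10)
for k in (24,113,150): cv2.circle(R,(320,320),k*2,(0,0,255),1)
cv2.imwrite('pics/r1.png',R[:560])
E
```

```text
side [(0.75, np.int64(2505), [385.5, 208.0]), (0.57, np.int64(309), [320.5, 379.4])]
top []
wrist [(0.62, np.int64(18264), [262.5, 151.8])]
None [ 0.6025 -0.0067] 0.09189585852771767 0.34019487179421304
['wrist'] [ 0.6014 -0.0058] 0.12429086849315558 0.0947542030219195
```

View pics/r1.png

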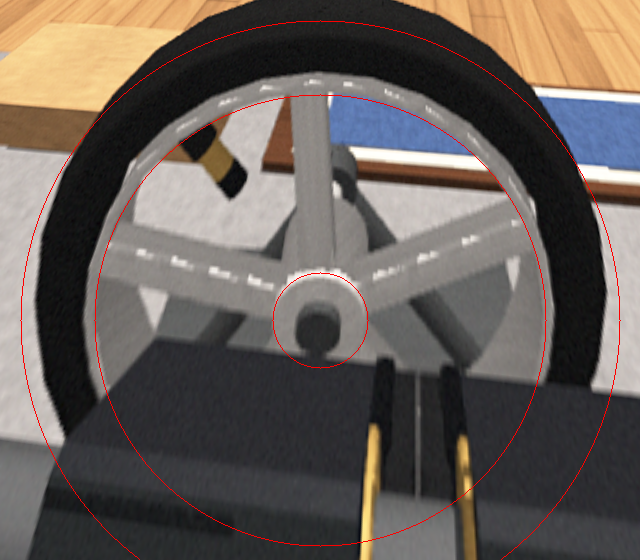

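```bash
cat >> h.py <<'E'
HUB=(0.602,-0.006);PSI=0.10;T=np.radians(15)
def fc(th,clr=0,r=70,side=1):
    "finger centre (right, up) mm for spoke at th deg cw from top; side +1: finger on cw side"
    a=np.radians(th);u=np.array([np.sin(a),np.cos(a)]);n=np.array([np.cos(a),-np.sin(a)])*side
    return r*u+(9+clr+15*abs(np.cos(a))+11.5*abs(np.sin(a)))*n
def W(xw,c): return wp([xw/1000,-c[0]/1000,c[1]/1000],HUB,PSI)[0]
def RT(): return aim([np.cos(T)*np.cos(PSI),np.cos(T)*np.sin(PSI),-np.sin(T)])
def path(R,pts):
    "rows through points with fixed orientation"
    rows=[[float(round(v,1)) for v in R.T@(b-a)*1000]+[0,0,0] for a,b in zip(pts[:-1],pts[1:])]
    for i in range(0,len(rows),5): print(rows[i:i+5])
E
python3 - <<'E'
from h import *
s=bot.read_state();c=fc(-4,8);print(c)
plan(s['position'],s['tcp_rot'],W(-72,c),RT(),5)
E
```

```text
[27.80289154 72.11510043]
[[-3.6, -2.7, 23.4, 0.017, 0.071, -0.008], [-5.2, -2.4, 23.2, 0.017, 0.071, -0.008], [-6.9, -2.0, 22.8, 0.017, 0.071, -0.008], [-8.5, -1.7, 22.2, 0.017, 0.071, -0.008], [-10.0, -1.4, 21.6, 0.017, 0.071, -0.008]]
```

Call:
play_rows([
  [[-3.6,-2.7,23.4,0.017,0.071,-0.008],[-5.2,-2.4,23.2,0.017,0.071,-0.008],[-6.9,-2.0,22.8,0.017,0.071,-0.008],[-8.5,-1.7,22.2,0.017,0.071,-0.008],[-10.0,-1.4,21.6,0.017,0.071,-0.008]],
])

```text
time_s: 3.7
position: [0.547, -0.0446, 0.2669]
tcp_rot: [[0.307, 0.108, 0.946], [0.024, -0.994, 0.106], [0.952, -0.01, -0.307]]
force: [0.3, -0.3, 0.4]
opening: 0.005
grasp_force: 0.0
```

```bash
python3 - <<'E'
from h import *
np.set_printoptions(precision=3,suppress=True)
s=bot.read_state();print(s['position'],s['joint_positions'],s['force'],'want',W(-72,fc(-4,8)),'rot err deg',np.degrees(Ro.from_matrix(np.array(s['tcp_rot']).T@RT()).as_rotvec()))
c=bot.capture('wrist');
im=c['image'].copy()
for r,x in((.113,-.0175),(.024,-.0175)):
    cv2.polylines(im,[proj(c,wp(circ(r,x),HUB,PSI)).astype(int)],True,(0,0,255),1)
cv2.imwrite('pics/w3.png',im)
path(np.array(s['tcp_rot']),np.linspace(s['position'],W(-12,fc(-4,8)),6))
E
```

```text
[ 0.547 -0.045  0.267] [-38.742  34.769 139.79  133.46   68.302 -85.254] [ 0.273 -0.281  0.431] want [ 0.533 -0.041  0.247] rot err deg [-0.62   2.909 -0.41 ]
[[-0.9, -0.9, 10.1, 0, 0, 0], [-0.9, -0.9, 10.1, 0, 0, 0], [-0.9, -0.9, 10.1, 0, 0, 0], [-0.9, -0.9, 10.1, 0, 0, 0], [-0.9, -0.9, 10.1, 0, 0, 0]]
```

View pics/w3.png

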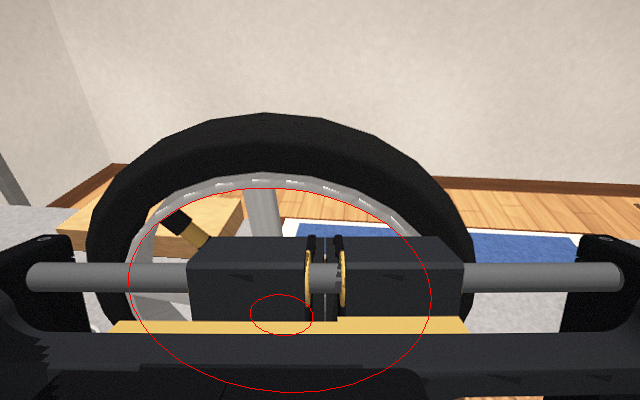

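```bash
cat > kin.py <<'E'
from h import *
from scipy.optimize import least_squares
S=[([-76.633,30.224,82.088,0,67.689,-10.227],[.2502,-.5727,.2365],[[.9164,.4002,0],[.4002,-.9164,0],[0,0,-1]]),
([-45.1849,.1154,136.7023,92.2279,35.618,-33.3216],[.4479,-.0526,.3302],[[.5772,.0066,.8165],[.006,-1,.0038],[.8165,.0027,-.5773]])]
s=bot.read_state();S0=(s['joint_positions'],s['position'],s['tcp_rot'])
def fk(q,p):
    h,a,L2,L3,d,ly,e=p;q=np.radians(q)
    E=Ro.from_euler
    R1=E('z',q[0]);R2=R1*E('y',q[1]);R3=R2*E('y',q[2]);R4=R3*E('z',q[3]);R5=R4*E('y',q[4]);R6=R5*E('z',q[5]+np.pi/2)
    return np.array([0,0,h])+R1.apply([a,ly,0])+R2.apply([0,0,L2])+R3.apply([e,0,L3])+R6.apply([0,0,d]),R6
E
python3 - <<'E'
from kin import *
np.set_printoptions(precision=4,suppress=True)
for q,p,R in S+[S0]: print(np.degrees((Ro.from_matrix(R).inv()*fk(q,np.zeros(7))[1]).as_rotvec()))
f=lambda P:np.concatenate([fk(q,P)[0]-p for q,p,R in S+[S0]])
o=least_squares(f,[.2,0,.4,.35,.2,.1,0]);print(o.x,f(o.x)*1000)
E
```

```text
[ 0.001   0.0002 -0.0027]
[ 0.0004  0.0011 -0.0018]
[-0. -0.  0.]
[0.2742 0.0001 0.5879 0.3917 0.2915 0.111  0.1141] [ 0.0052  0.0015 -0.0044 -0.0171 -0.0195  0.0068  0.0115  0.017  -0.0023]
```

```bash
cat >> kin.py <<'E'
P=np.array([0.2742,0.0001,0.5879,0.3917,0.2915,0.111,0.1141])
LO=np.array([-176.69,-43.24,12.49,-82,0,-163.58]);HI=np.array([176.69,126.21,139.97,262,151.66,163.58])
def ik(p,R,q0):
    def f(q):
        x,r=fk(q,P);return np.r_[(x-p)*1000,np.degrees((Ro.from_matrix(R).inv()*r).as_rotvec())*5]
    o=least_squares(f,np.clip(q0,LO+.1,HI-.1),bounds=(LO,HI),x_scale=10);return o.x,np.abs(o.fun).max(),np.minimum(o.x-LO,HI-o.x).min()
E
python3 - <<'E'
from kin import *
np.set_printoptions(precision=1,suppress=True)
q0=S0[0]
for yaw in(0,.1,.4,-.3):
  for t in(0,15,25,35,45):
    t_=np.radians(t);R=aim([np.cos(t_)*np.cos(yaw),np.cos(t_)*np.sin(yaw),-np.sin(t_)])
    out=[]
    for c in([28,72],[-60,45],[28,72]):
      for xw in(-12,-72):
        best=min((ik(W(xw,np.array(c)),R,g) for g in(q0,S[1][0],[-30,0,130,100,40,-30],[-10,20,120,180,40,-90],[-40,40,110,60,60,0])),key=lambda b:(b[1]>.5,-b[2]))
        out.append((round(best[1],1),round(best[2],1)))
    print(yaw,t,out[:4],best[0])
E
```

```text
0 0 [(np.float64(0.0), np.float64(2.1)), (np.float64(41.3), np.float64(0.0)), (np.float64(0.0), np.float64(1.7)), (np.float64(39.5), np.float64(0.0))] [ -34.6   61.1  140.   141.   108.1 -103.1]
0 15 [(np.float64(0.0), np.float64(4.1)), (np.float64(24.6), np.float64(0.0)), (np.float64(0.0), np.float64(2.6)), (np.float64(34.7), np.float64(0.0))] [-33.2  38.1 140.  145.4  70.8 -88.6]
0 25 [(np.float64(0.0), np.float64(8.4)), (np.float64(2.4), np.float64(0.0)), (np.float64(0.0), np.float64(6.4)), (np.float64(12.2), np.float64(0.0))] [-32.5  31.1 140.  144.6  57.3 -84.3]
0 35 [(np.float64(0.0), np.float64(14.2)), (np.float64(0.0), np.float64(6.0)), (np.float64(0.0), np.float64(11.9)), (np.float64(0.0), np.float64(3.1))] [-29.9  22.2 134.  135.7  35.8 -69.9]
0 45 [(np.float64(0.0), np.float64(15.4)), (np.float64(0.0), np.float64(13.1)), (np.float64(0.0), np.float64(11.7)), (np.float64(0.0), np.float64(10.2))] [-26.8  16.9 126.9 106.1  19.4 -36.7]
0.1 0 [(np.float64(0.0), np.float64(3.1)), (np.float64(29.2), np.float64(0.0)), (np.float64(0.0), np.float64(1.3)), (np.float64(44.5), np.float6
[... 2050 characters left out ...]
at64(0.0)), (np.float64(0.0), np.float64(8.3)), (np.float64(2.9), np.float64(0.0))] [-12.5  40.3 140.  186.1  73.9 -90.4]
-0.3 25 [(np.float64(0.0), np.float64(10.3)), (np.float64(0.0), np.float64(1.1)), (np.float64(0.0), np.float64(11.3)), (np.float64(0.0), np.float64(2.5))] [-15.6  31.5 138.8 181.8  55.3 -90.3]
-0.3 35 [(np.float64(0.0), np.float64(15.6)), (np.float64(0.0), np.float64(7.3)), (np.float64(0.0), np.float64(15.8)), (np.float64(0.0), np.float64(7.4))] [-15.7  22.4 132.7 182.4  30.2 -91.2]
-0.3 45 [(np.float64(0.0), np.float64(5.1)), (np.float64(0.0), np.float64(8.3)), (np.float64(0.0), np.float64(14.1)), (np.float64(0.0), np.float64(13.3))] [-15.9  17.3 126.  186.5   8.3 -95.5]
```

```bash
cat >> h.py <<'E'
T=np.radians(33)
def fc(th,clr=0,r=68,side=1,hx=15,hz=15):
    a=np.radians(th);u=np.array([np.sin(a),np.cos(a)]);n=np.array([np.cos(a),-np.sin(a)])*side
    return r*u+(9+clr+hx*abs(np.cos(a))+hz*abs(np.sin(a)))*n
E
python3 - <<'E'
from h import *
from scipy.optimize import minimize
np.set_printoptions(precision=4,suppress=True)
c=bot.capture('wrist');r=bot.silhouettes(c,'tyre');print([(a['confidence'],a['pixels'].sum()) for a in r])
b=r[0]['pixels'].copy();b[232:]=0
def cost(v):
    a=tmask(c,v[:2]/100,v[2]/10);a[232:]=0
    return 1-(a&b).sum()/(a|b).sum()
sx=np.array([[60.2,-.6,1],[61.2,-.6,1],[60.2,.4,1],[60.2,-.6,1.5]])
o=minimize(cost,sx[0],method='Nelder-Mead',options=dict(initial_simplex=sx));print(o.x,o.fun,cost(np.array([60.2,-.6,1])))
s=bot.read_state();plan(s['position'],s['tcp_rot'],W(-60,fc(-4,8)),RT(),5)
E
```

```text
[(0.67, np.int64(35962)), (0.26, np.int64(1297))]
[60.1929 -0.7366  0.6945] 0.06494867605807464 0.07109295826551609
[[-3.2, -0.7, 1.0, -0.003, -0.05, -0.003], [-3.2, -0.7, 1.2, -0.003, -0.05, -0.003], [-3.1, -0.7, 1.3, -0.003, -0.05, -0.003], [-3.0, -0.7, 1.5, -0.003, -0.05, -0.003], [-3.0, -0.7, 1.6, -0.003, -0.05, -0.003]]
```

Call:
play_rows([
  [[-3.2,-0.7,1.0,-0.003,-0.05,-0.003],[-3.2,-0.7,1.2,-0.003,-0.05,-0.003],[-3.1,-0.7,1.3,-0.003,-0.05,-0.003],[-3.0,-0.7,1.5,-0.003,-0.05,-0.003],[-3.0,-0.7,1.6,-0.003,-0.05,-0.003]],
])

```text
time_s: 4.35
position: [0.5436, -0.0396, 0.2548]
tcp_rot: [[0.531, 0.101, 0.841], [0.065, -0.995, 0.078], [0.845, 0.013, -0.535]]
force: [-0.8, -1.1, -0.1]
opening: 0.005
grasp_force: 0.0
```

```bash
python3 - <<'E'
from h import *
np.set_printoptions(precision=3,suppress=True)
s=bot.read_state();R=np.array(s['tcp_rot']);print(s['position'],s['joint_positions'],'want',W(-60,fc(-4,8)),'rot err',np.degrees(Ro.from_matrix(R.T@RT()).as_rotvec()))
path(R,np.linspace(s['position'],W(-12,fc(-4,8)),6))
print('push');path(R,[W(-12,fc(-4,8)),W(-12,fc(-4,3))]+[W(-12,fc(t,1)) for t in np.linspace(-6,-70,19)]+[W(-12,fc(-70,12)),W(-60,fc(-70,20))])
E
```

```text
[ 0.544 -0.04   0.255] [-33.179  23.087 133.166 126.559  40.904 -68.368] want [ 0.545 -0.04   0.245] rot err [ 0.354 -0.671  0.651]
[[3.7, 0.1, 9.4, 0, 0, 0], [3.7, 0.1, 9.4, 0, 0, 0], [3.7, 0.1, 9.4, 0, 0, 0], [3.7, 0.1, 9.4, 0, 0, 0], [3.7, 0.1, 9.4, 0, 0, 0]]
push
[[-0.2, -5.0, 0.2, 0, 0, 0], [0.6, -4.0, -0.3, 0, 0, 0], [1.0, -3.6, -0.7, 0, 0, 0], [0.9, -3.7, -0.6, 0, 0, 0], [0.7, -3.9, -0.4, 0, 0, 0]]
[[0.5, -4.0, -0.3, 0, 0, 0], [0.3, -4.1, -0.2, 0, 0, 0], [0.1, -4.2, -0.1, 0, 0, 0], [-0.1, -4.3, 0.1, 0, 0, 0], [-0.4, -4.4, 0.3, 0, 0, 0]]
[[-0.6, -4.4, 0.4, 0, 0, 0], [-0.9, -4.4, 0.6, 0, 0, 0], [-1.2, -4.4, 0.8, 0, 0, 0], [-1.5, -4.3, 0.9, 0, 0, 0], [-1.7, -4.3, 1.1, 0, 0, 0]]
[[-2.0, -4.2, 1.3, 0, 0, 0], [-2.3, -4.1, 1.5, 0, 0, 0], [-2.6, -3.9, 1.6, 0, 0, 0], [-2.8, -3.7, 1.8, 0, 0, 0], [-3.1, -3.5, 2.0, 0, 0, 0]]
[[8.7, 3.9, -5.5, 0, 0, 0], [-19.3, 2.8, -44.6, 0, 0, 0]]
```

Call:
play_rows([
  [[3.7,0.1,9.4,0,0,0],[3.7,0.1,9.4,0,0,0],[3.7,0.1,9.4,0,0,0],[3.7,0.1,9.4,0,0,0],[3.7,0.1,9.4,0,0,0]],
])

```text
time_s: 4.85
position: [0.595, -0.0348, 0.2398]
tcp_rot: [[0.534, 0.103, 0.839], [0.061, -0.995, 0.083], [0.843, 0.007, -0.538]]
force: [-1.0, -0.5, -0.0]
opening: 0.008
grasp_force: 0.0
```

```bash
python3 - <<'E'
from h import *
np.set_printoptions(precision=3,suppress=True)
c=bot.capture('wrist');R=rect(c,HUB,PSI)
for k in (24,113): cv2.circle(R,(320,320),k*2,(0,0,255),1)
e=bot.capture('side')['image'][130:290,300:450]
cv2.imwrite('pics/r2.png',np.hstack([R[:560,:],cv2.resize(e,(525,560))])[:,::1][:, :1165] if 0 else cv2.resize(e,None,fx=3.6,fy=3.6))
s=bot.read_state();R=np.array(s['tcp_rot']);print(s['position'],s['force'],'want',W(-12,fc(-4,8)))
E
```

```text
[ 0.596 -0.035  0.24 ] [ 0.028 -0.637  0.122] want [ 0.593 -0.035  0.245]
```

View pics/r2.png

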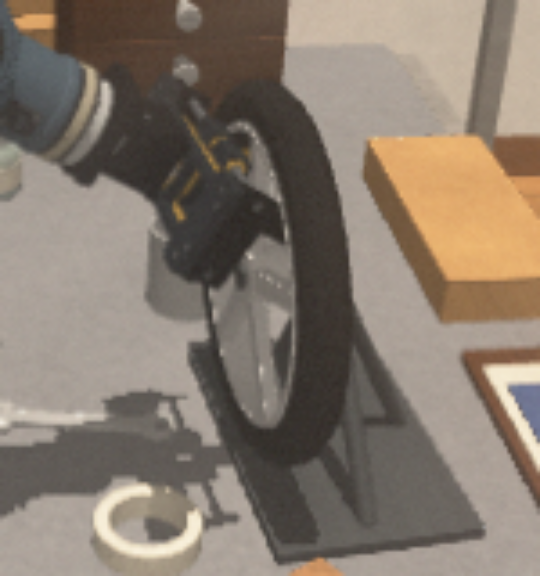

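Call:
play_rows([
  [[1.1,-5.0,-2.4,0,0,0],[1.9,-4.0,-2.9,0,0,0],[1.0,-3.6,-0.7,0,0,0],[0.9,-3.7,-0.6,0,0,0],[0.7,-3.9,-0.4,0,0,0]],
])

```text
time_s: 5.45
position: [0.5889, -0.017, 0.2478]
tcp_rot: [[0.538, 0.097, 0.837], [0.059, -0.995, 0.078], [0.841, 0.008, -0.541]]
force: [0.2, -7.2, -3.3]
opening: 0.006
grasp_force: 3.3
```

Call:
play_rows([
  [[0.5,-4.0,-0.3,0,0,0],[0.3,-4.1,-0.2,0,0,0],[0.1,-4.2,-0.1,0,0,0],[-0.1,-4.3,0.1,0,0,0],[-0.4,-4.4,0.3,0,0,0]],
])

```text
time_s: 5.95
position: [0.5875, 0.0036, 0.2488]
tcp_rot: [[0.536, 0.097, 0.839], [0.058, -0.995, 0.077], [0.842, 0.007, -0.539]]
force: [0.7, -7.7, -2.0]
opening: 0.003
grasp_force: 3.1
```

```bash
python3 - <<'E'
from h import *
np.set_printoptions(precision=3,suppress=True)
s=bot.read_state();R=np.array(s['tcp_rot']);print(s['position'],s['force'],'want',W(-12,fc(np.linspace(-6,-70,19)[8],1)),s['joint_positions'])
E
```

```text
[0.587 0.004 0.249] [ 0.674 -7.72  -1.965] want [0.589 0.006 0.249] [-22.021  25.085 127.969 137.62   34.958 -69.247]
```

Call:
play_rows([
  [[-0.6,-4.4,0.6,0,0,0],[-0.9,-4.4,0.8,0,0,0],[-1.2,-4.4,1.0,0,0,0],[-1.5,-4.3,1.1,0,0,0],[-1.7,-4.3,1.3,0,0,0]],
])

```text
time_s: 6.45
position: [0.5865, 0.0255, 0.2419]
tcp_rot: [[0.533, 0.097, 0.84], [0.058, -0.995, 0.078], [0.844, 0.007, -0.536]]
force: [-1.1, -7.6, 0.4]
opening: 0.005
grasp_force: 3.0
```

Call:
play_rows([
  [[-2.0,-4.2,1.3,0,0,0],[-2.3,-4.1,1.5,0,0,0],[-2.6,-3.9,1.6,0,0,0],[-2.8,-3.7,1.8,0,0,0],[-3.1,-3.5,2.0,0,0,0]],
])

```text
time_s: 6.95
position: [0.5855, 0.0451, 0.2277]
tcp_rot: [[0.53, 0.098, 0.842], [0.058, -0.995, 0.079], [0.846, 0.007, -0.533]]
force: [1.7, -5.6, 3.8]
opening: 0.005
grasp_force: 2.8
```

```bash
python3 - <<'E'
from h import *
np.set_printoptions(precision=3,suppress=True)
s=bot.read_state();R=np.array(s['tcp_rot']);print(s['position'],s['force'],'want',W(-12,fc(-70,1)),s['joint_positions'])
p=s['position'];q=p+W(-12,fc(-70,12))-W(-12,fc(-70,1));z=R[:,2]
path(R,[p,q,q-.018*z,q-.036*z,q-.05*z])
E
```

```text
[0.585 0.045 0.228] [ 1.665 -5.609  3.761] want [0.585 0.046 0.226] [-15.304  28.84  129.514 151.033  38.049 -78.288]
[[8.7, 3.8, -5.5, 0, 0, 0], [-0.0, -0.0, -18.0, 0, 0, 0], [0.0, 0.0, -18.0, 0, 0, 0], [-0.0, 0.0, -14.0, 0, 0, 0]]
```

Call:
play_rows([
  [[5.0,2.5,-3.0,0,0,0],[4.0,1.5,-2.5,0,0,0],[0,0,-18.0,0,0,0],[0,0,-18.0,0,0,0],[0,0,-14.0,0,0,0]],
])

```text
time_s: 7.45
position: [0.5414, 0.039, 0.2643]
tcp_rot: [[0.534, 0.104, 0.839], [0.062, -0.995, 0.083], [0.843, 0.007, -0.537]]
force: [-0.8, -0.8, -0.3]
opening: 0.002
grasp_force: 0.0
```

```bash
python3 - <<'E'
from h import *
np.set_printoptions(precision=3,suppress=True)
s=bot.read_state();print(s['position'],s['force'],s['joint_positions'])
for n in('wrist','side'):
    c=bot.capture(n)
    for q in('valve_tip','spoke_mid','wheel'): print(n,q,[(np.round(a['centre'],1),round(a['confidence'],2)) for a in bot.pinpoint(c,q)[:3]])
    if n=='wrist': R=rect(c,HUB,PSI)
    else: e=c['image'][130:290,300:450]
for k in (24,113): cv2.circle(R,(320,320),k*2,(0,0,255),1)
cv2.imwrite('pics/r3.png',np.hstack([R[:480,:540],cv2.resize(e,(260,277))[np.clip(np.arange(480),0,276)]]))
E
```

```text
[0.541 0.039 0.264] [-0.805 -0.755 -0.306] [-19.09   20.9   133.567 142.441  35.413 -72.353]
wrist valve_tip []
wrist spoke_mid [(array([478.3, 273.4]), 0.8)]
wrist wheel []
side valve_tip [(array([295.8, 183.4]), 0.59), (array([368.7, 200.5]), 0.55)]
side spoke_mid []
side wheel [(array([374.2, 208.3]), 0.81)]
```

View pics/r3.png

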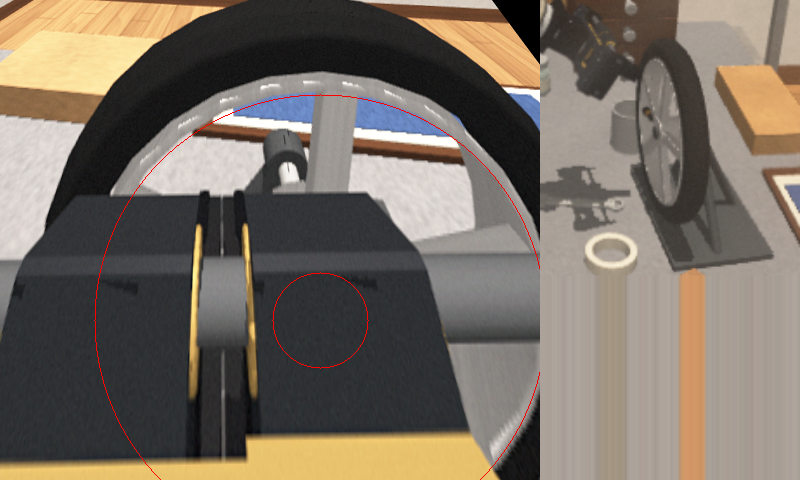

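```bash
python3 - <<'E'
from h import *
s=bot.read_state();R=np.array(s['tcp_rot']);z=R[:,2];g=W(-12,fc(5,9));print(s['position'],g-.05*z)
path(R,np.linspace(s['position'],g-.05*z,6)); path(R,np.linspace(g-.05*z,g,5)); print('push')
path(R,[g]+[W(-12,fc(5,4))]+[W(-12,fc(t,1)) for t in np.linspace(3,-68,19)])
path(R,[W(-12,fc(-68,1)),W(-12,fc(-68,6)),W(-12,fc(-68,12))])
E
```

```text
[0.54304548 0.03873037 0.26323659] [ 0.55209794 -0.0512036   0.26662732]
[[0.4, 18.1, -0.3, 0, 0, 0], [0.4, 18.1, -0.3, 0, 0, 0], [0.4, 18.1, -0.3, 0, 0, 0], [0.4, 18.1, -0.3, 0, 0, 0], [0.4, 18.1, -0.3, 0, 0, 0]]
[[0.0, 0.0, 12.5, 0, 0, 0], [-0.0, -0.0, 12.5, 0, 0, 0], [-0.0, -0.0, 12.5, 0, 0, 0], [0.0, 0.0, 12.5, 0, 0, 0]]
push
[[0.4, -5.0, -0.2, 0, 0, 0], [1.2, -5.8, -0.7, 0, 0, 0], [1.6, -5.2, -1.0, 0, 0, 0], [1.4, -3.8, -0.9, 0, 0, 0], [1.2, -4.0, -0.7, 0, 0, 0]]
[[1.0, -4.1, -0.6, 0, 0, 0], [0.8, -4.3, -0.5, 0, 0, 0], [0.5, -4.5, -0.3, 0, 0, 0], [0.3, -4.6, -0.2, 0, 0, 0], [0.0, -4.7, 0.0, 0, 0, 0]]
[[-0.3, -4.8, 0.2, 0, 0, 0], [-0.6, -4.8, 0.4, 0, 0, 0], [-0.9, -4.9, 0.6, 0, 0, 0], [-1.2, -4.9, 0.8, 0, 0, 0], [-1.6, -4.8, 1.0, 0, 0, 0]]
[[-1.9, -4.7, 1.2, 0, 0, 0], [-2.3, -4.6, 1.5, 0, 0, 0], [-2.6, -4.5, 1.7, 0, 0, 0], [-3.0, -4.3, 1.9, 0, 0, 0], [-3.3, -4.0, 2.1, 0, 0, 0]]
[[3.9, 1.9, -2.5, 0, 0, 0], [4.7, 2.3, -3.0, 0, 0, 0]]
```

Call:
play_rows([
  [[0.4,18.1,-0.3,0,0,0],[0.4,18.1,-0.3,0,0,0],[0.4,18.1,-0.3,0,0,0],[0.4,18.1,-0.3,0,0,0],[0.4,18.1,-0.3,0,0,0]],
])

```text
time_s: 8.35
position: [0.552, -0.052, 0.2662]
tcp_rot: [[0.534, 0.103, 0.839], [0.061, -0.995, 0.083], [0.843, 0.007, -0.538]]
force: [0.1, 0.2, 0.2]
opening: 0.009
grasp_force: 0.0
```

Call:
play_rows([
  [[0,0,0,0,0,0]],
])

```text
time_s: 8.45
position: [0.5529, -0.0539, 0.2666]
tcp_rot: [[0.533, 0.1, 0.84], [0.06, -0.995, 0.08], [0.844, 0.008, -0.537]]
force: [-0.4, 0.6, 0.0]
opening: 0.007
grasp_force: 0.0
```

Call:
play_rows([
  [[0.0,0.0,12.5,0,0,0],[0,0,12.5,0,0,0],[0,0,12.5,0,0,0],[0.0,0.0,12.5,0,0,0],[0,0,0,0,0,0]],
])

```text
time_s: 8.95
position: [0.5945, -0.0463, 0.2388]
tcp_rot: [[0.534, 0.104, 0.839], [0.062, -0.995, 0.085], [0.843, 0.007, -0.538]]
force: [0.6, 0.2, 0.3]
opening: 0.004
grasp_force: 0.0
```

```bash
python3 - <<'E'
from h import *
s=bot.read_state();R=np.array(s['tcp_rot']);g=W(-12,fc(5,9));print(s['position'],g,R.T@(g-s['position'])*1000,s['joint_positions'])
E
```

```text
[ 0.59446175 -0.04629236  0.23877143] [ 0.59405793 -0.04704445  0.23975613] [ 0.56788814  0.71216022 -0.93202458] [-29.56848675  27.16931993 126.57668634 127.8532964   38.12556669
 -65.96537787]
```

Call:
play_rows([
  [[0.4,-5.0,-0.2,0,0,0],[1.2,-5.5,-0.7,0,0,0],[1.6,-5.0,-1.0,0,0,0],[1.4,-3.8,-0.9,0,0,0],[1.2,-4.0,-0.7,0,0,0]],
])

```text
time_s: 9.45
position: [0.5907, -0.0244, 0.2459]
tcp_rot: [[0.536, 0.101, 0.838], [0.06, -0.995, 0.081], [0.842, 0.007, -0.54]]
force: [-0.5, -5.5, -3.3]
opening: 0.006
grasp_force: 2.4
```

Call:
play_rows([
  [[1.0,-4.1,-0.6,0,0,0],[0.8,-4.3,-0.5,0,0,0],[0.5,-4.5,-0.3,0,0,0],[0.3,-4.6,-0.1,0,0,0],[0.0,-4.7,0.1,0,0,0]],
])

```text
time_s: 9.95
position: [0.5896, -0.0031, 0.2493]
tcp_rot: [[0.534, 0.099, 0.84], [0.06, -0.995, 0.079], [0.843, 0.008, -0.538]]
force: [0.7, -6.3, -2.7]
opening: 0.0
grasp_force: 3.2
```

Call:
play_rows([
  [[-0.3,-4.8,0.4,0,0,0],[-0.6,-4.8,0.6,0,0,0],[-0.9,-4.9,0.8,0,0,0],[-1.2,-4.9,1.0,0,0,0],[-1.6,-4.8,1.2,0,0,0]],
])

```text
time_s: 10.45
position: [0.5887, 0.0211, 0.2442]
tcp_rot: [[0.531, 0.099, 0.841], [0.059, -0.995, 0.08], [0.845, 0.007, -0.535]]
force: [-0.4, -7.6, 0.6]
opening: 0.004
grasp_force: 3.0
```

Call:
play_rows([
  [[-1.9,-4.7,1.3,0,0,0],[-2.3,-4.6,1.6,0,0,0],[-2.6,-4.5,1.7,0,0,0],[-3.0,-4.3,1.9,0,0,0],[-3.3,-4.0,2.1,0,0,0]],
])

```text
time_s: 10.95
position: [0.5884, 0.0432, 0.2303]
tcp_rot: [[0.525, 0.1, 0.845], [0.059, -0.995, 0.081], [0.849, 0.008, -0.529]]
force: [3.1, -6.3, 3.9]
opening: 0.007
grasp_force: 2.9
```

Call:
play_rows([
  [[3.9,1.9,-2.5,0,0,0],[4.7,2.3,-3.0,0,0,0],[0,0,-18.0,0,0,0],[0,0,-18.0,0,0,0],[0,0,-14.0,0,0,0]],
])

```text
time_s: 11.45
position: [0.5428, 0.0367, 0.2651]
tcp_rot: [[0.533, 0.105, 0.839], [0.062, -0.994, 0.084], [0.844, 0.007, -0.537]]
force: [-0.2, -0.5, 0.6]
opening: 0.001
grasp_force: 0.0
```

```bash
python3 - <<'E'
from kin import *
np.set_printoptions(precision=3,suppress=True)
print(s['position'],s['force'],s['joint_positions'])
# viewing pose candidates: far, camera seeing the wheel bottom
R=np.array(s['tcp_rot'])
for p in([.47,-.05,.36],[.45,-.05,.40],[.42,-.25,.36],[.45,-.30,.25]):
  for t in(35,50):
   for yaw in(0,.3,.6):
    t_=np.radians(t);Rv=aim([np.cos(t_)*np.cos(yaw),np.cos(t_)*np.sin(yaw),-np.sin(t_)])
    q,e,m=ik(np.array(p),Rv,s['joint_positions']);
    cam=np.array(p)+Rv@[.0701,.0017,-.1475]
    C=Rv@np.array([[.0009,-.9668,-.2555],[1,.0008,.0006],[-.0004,-.2555,.9668]])
    uv=[(lambda v:(v[0]/v[2],v[1]/v[2]))(C.T@(W(-17.5,k)-cam)) for k in([0,113],[0,0],[0,-113])]
    print(p,t,yaw,round(e,1),round(m,1),np.array(uv).round(2).tolist())
c=bot.capture('wrist');print(c['fx'],c['cx'],c['cy'])
E
```

```text
[0.543 0.037 0.265] [-0.207 -0.473  0.581] [-19.509  20.798 133.334 141.504  35.3   -71.721]
[0.47, -0.05, 0.36] 35 0 0.0 8.7 [[-0.15, -0.04], [-0.12, 0.16], [-0.1, 0.29]]
[0.47, -0.05, 0.36] 35 0.3 0.0 12.4 [[-0.03, -0.06], [-0.02, 0.15], [-0.02, 0.28]]
[0.47, -0.05, 0.36] 35 0.6 0.0 19.0 [[0.1, -0.05], [0.07, 0.16], [0.06, 0.28]]
[0.47, -0.05, 0.36] 50 0 0.0 20.0 [[-0.16, -0.16], [-0.12, 0.01], [-0.09, 0.11]]
[0.47, -0.05, 0.36] 50 0.3 0.0 22.2 [[-0.03, -0.18], [-0.02, -0.0], [-0.02, 0.1]]
[0.47, -0.05, 0.36] 50 0.6 0.0 26.7 [[0.1, -0.17], [0.07, 0.0], [0.06, 0.1]]
[0.45, -0.05, 0.4] 35 0 0.0 11.5 [[-0.13, -0.0], [-0.11, 0.17], [-0.09, 0.29]]
[0.45, -0.05, 0.4] 35 0.3 0.0 14.8 [[-0.01, -0.02], [-0.01, 0.16], [-0.01, 0.28]]
[0.45, -0.05, 0.4] 35 0.6 0.0 21.0 [[0.12, -0.0], [0.09, 0.17], [0.08, 0.29]]
[0.45, -0.05, 0.4] 50 0 0.0 22.6 [[-0.14, -0.14], [-0.1, 0.01], [-0.08, 0.1]]
[0.45, -0.05, 0.4] 50 0.3 0.0 24.7 [[-0.01, -0.15], [-0.01, -0.0], [-0.01, 0.09]]
[0.45, -0.05, 0.4] 50 0.6 0.0 28.9 [[0.12, -0.14], [0.09, 0.01], [0.07, 0.1]]
[0.42, -0.25, 0.36] 35 0 0.0 16.6 [[-0.76, -0.15]
[... 297 characters left out ...]
 50 0.3 0.0 30.9 [[-0.57, -0.45], [-0.43, -0.23], [-0.35, -0.1]]
[0.42, -0.25, 0.36] 50 0.6 0.0 37.3 [[-0.32, -0.54], [-0.25, -0.31], [-0.2, -0.16]]
[0.45, -0.3, 0.25] 35 0 0.0 15.9 [[-1.35, -0.45], [-0.97, -0.08], [-0.75, 0.12]]
[0.45, -0.3, 0.25] 35 0.3 0.0 24.8 [[-0.89, -0.59], [-0.68, -0.24], [-0.55, -0.03]]
[0.45, -0.3, 0.25] 35 0.6 0.0 34.7 [[-0.54, -0.66], [-0.42, -0.33], [-0.35, -0.12]]
[0.45, -0.3, 0.25] 50 0 0.0 23.4 [[-1.6, -0.59], [-1.03, -0.21], [-0.76, -0.03]]
[0.45, -0.3, 0.25] 50 0.3 0.0 29.7 [[-1.11, -0.83], [-0.75, -0.41], [-0.57, -0.2]]
[0.45, -0.3, 0.25] 50 0.6 0.0 37.2 [[-0.69, -0.97], [-0.48, -0.54], [-0.37, -0.31]]
319.2162110074984 324.6382563281428 205.95737870910244
```

```bash
python3 - <<'E'
from kin import *
t=np.radians(38);y=.55
plan(s['position'],s['tcp_rot'],[.42,-.25,.36],aim([np.cos(t)*np.cos(y),np.cos(t)*np.sin(y),-np.sin(t)]),10)
E
```

```text
[[-0.3, 27.3, -17.7, 0.037, -0.009, -0.025], [-1.1, 26.7, -18.7, 0.037, -0.009, -0.025], [-2.0, 25.9, -19.6, 0.037, -0.009, -0.025], [-2.8, 25.1, -20.5, 0.037, -0.009, -0.025], [-3.6, 24.3, -21.4, 0.037, -0.009, -0.025]]
[[-4.4, 23.4, -22.2, 0.037, -0.009, -0.025], [-5.2, 22.4, -23.0, 0.037, -0.009, -0.025], [-6.0, 21.4, -23.8, 0.037, -0.009, -0.025], [-6.7, 20.4, -24.5, 0.037, -0.009, -0.025], [-7.5, 19.3, -25.2, 0.037, -0.009, -0.025]]
```

Call:
play_rows([
  [[-0.3,27.3,-17.7,0.037,-0.009,-0.025],[-1.1,26.7,-18.7,0.037,-0.009,-0.025],[-2.0,25.9,-19.6,0.037,-0.009,-0.025],[-2.8,25.1,-20.5,0.037,-0.009,-0.025],[-3.6,24.3,-21.4,0.037,-0.009,-0.025]],
])

```text
time_s: 12.0
position: [0.4901, -0.0886, 0.3071]
tcp_rot: [[0.538, 0.297, 0.789], [0.176, -0.955, 0.24], [0.825, 0.01, -0.566]]
force: [1.6, -0.2, 0.1]
opening: 0.008
grasp_force: 0.0
```

Call:
play_rows([
  [[-4.4,23.4,-22.2,0.037,-0.009,-0.025],[-5.2,22.4,-23.0,0.037,-0.009,-0.025],[-6.0,21.4,-23.8,0.037,-0.009,-0.025],[-6.7,20.4,-24.5,0.037,-0.009,-0.025],[-7.5,19.3,-25.2,0.037,-0.009,-0.025]],
])

```text
time_s: 12.5
position: [0.4246, -0.2311, 0.3528]
tcp_rot: [[0.521, 0.5, 0.692], [0.304, -0.866, 0.397], [0.797, 0.003, -0.604]]
force: [0.5, 0.1, 0.3]
opening: 0.003
grasp_force: 0.0
```

Call:
play_rows([
  [[0,0,0,0,0,0],[0,0,0,0,0,0]],
])

```text
time_s: 12.7
position: [0.4256, -0.2304, 0.3522]
tcp_rot: [[0.521, 0.498, 0.693], [0.303, -0.867, 0.395], [0.798, 0.004, -0.603]]
force: [0.2, 0.7, -0.1]
opening: 0.006
grasp_force: 0.0
```

```bash
python3 - <<'E'
from h import *
from scipy.optimize import minimize
np.set_printoptions(precision=4,suppress=True)
s=bot.read_state();print(s['position'],s['joint_positions'])
c=bot.capture('wrist');r=bot.silhouettes(c,'tyre');print([(a['confidence'],a['pixels'].sum()) for a in r])
for q in('valve_tip','spoke_mid','wheel'): print(q,[(np.round(a['centre'],1),round(a['confidence'],2)) for a in bot.pinpoint(c,q)[:3]])
b=r[0]['pixels'].copy();b[232:]=0
def cost(v):
    a=tmask(c,v[:2]/100,v[2]/10);a[232:]=0
    return 1-(a&b).sum()/(a|b).sum()
sx=np.array([[60.2,-.6,1],[61.2,-.6,1],[60.2,.4,1],[60.2,-.6,1.5]])
o=minimize(cost,sx[0],method='Nelder-Mead',options=dict(initial_simplex=sx));print(o.x,o.fun,cost(sx[0]))
im=c['image'].copy();v=o.x
for rr in(.113,.024,.15): cv2.polylines(im,[proj(c,wp(circ(rr,-.0175),v[:2]/100,v[2]/10)).astype(int)],True,(0,0,255),1)
cv2.imwrite('pics/w5.png',cv2.resize(im[0:280,80:460],None,fx=2.1,fy=2.1))
np.save('w5.npy',c['image']);import pickle;pickle.dump(c,open('w5.pkl','wb'))
E
```

```text
[ 0.4256 -0.2304  0.3522] [-72.7528  13.784  111.052   52.7241  78.2877 -35.3176]
[(0.55, np.int64(14029))]
valve_tip [(array([249. , 191.6]), 0.73)]
spoke_mid [(array([241.9, 127.4]), 0.74)]
wheel [(array([249.3, 156.8]), 0.76)]
[60.4372 -0.3051  0.6656] 0.15107301355705516 0.17206670637284094
```

View pics/w5.png

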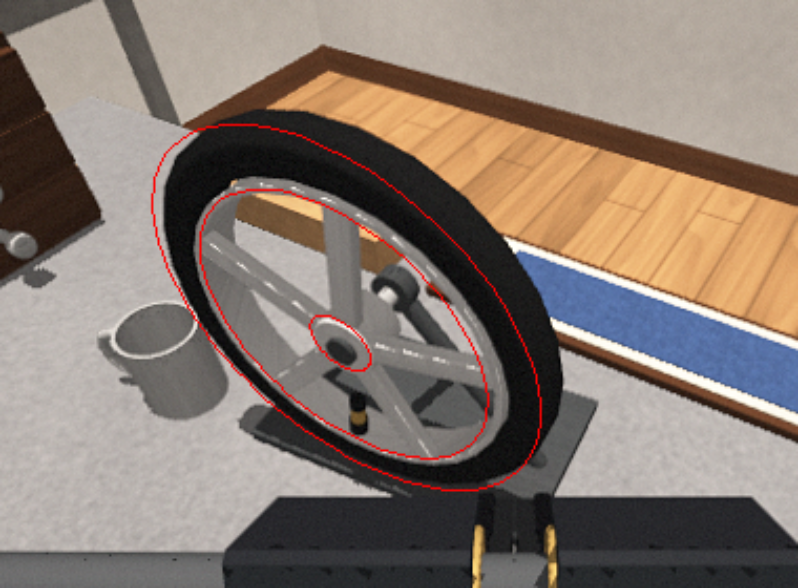

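```bash
cat > roll.py <<'E'
from h import *
from scipy.optimize import least_squares
from scipy.ndimage import map_coordinates as mc
def fitwheel(c,v0=(.602,-.006,.09),z=.175,vmax=235):
    g=cv2.cvtColor(c['image'],cv2.COLOR_BGR2GRAY).astype(float);v=np.array([*v0,.118])
    B=np.linspace(0,2*np.pi,120,endpoint=False)
    for it in range(4):
        pts=[];win=.02 if it<2 else .008
        rr=np.linspace(v[3]-win,v[3]+win,60)
        for b in B:
            P=np.stack([0*rr-.0175,rr*np.sin(b),rr*np.cos(b)],1);q=proj(c,wp(P,v[:2],v[2],z))
            I=np.convolve(mc(g,[q[:,1],q[:,0]],order=1),np.ones(3)/3,'same');d=np.diff(I)[2:-2]
            k=d.argmin()+2
            if d.min()<-4 and I[min(k+6,58)]<75 and q[k,1]<vmax: pts.append((b,(q[k]+q[k+1])/2))
        bs=np.array([p[0] for p in pts]);px=np.array([p[1] for p in pts])
        def f(w):
            # radial residual in the face plane
            o=[]
            for p in px:
                O,D=ray(c,p);Rw=Ro.from_euler('z',w[2]);l=Rw.inv().apply(np.array([O-[w[0],w[1],z],D]))
                t=(-.0175-l[0,0])/l[1,0];h=l[0]+t*l[1];o.append((np.hypot(h[1],h[2])-w[3])*1000)
            return np.array(o)
        v=least_squares(f,v,loss='soft_l1').x
    return v,np.median(np.abs(f(v))),len(px)
def plane(c,px,v,x,z=.175):
    O,D=ray(c,px);l=Ro.from_euler('z',v[2]).inv().apply(np.array([O-[v[0],v[1],z],D]))
    h=l[0]+(x-l[0,0])/l[1,0]*l[1];return -h[1]*1000,h[2]*1000
def roll(c,v,z=.175):
    "spoke roll in (-36,36] deg cw, from gradient along both spoke edges of the front faces"
    S=2000;I=cv2.GaussianBlur(cv2.cvtColor(rect(c,v[:2],v[2],z=z),cv2.COLOR_BGR2GRAY),(0,0),2).astype(float);n=I.shape[0]/2
    r=np.linspace(35,95,60);ph=np.arange(-36,36,.25)
    out=[]
    for k in range(5):
        s=[]
        for p in ph:
            a=np.radians(p+72*k);u=np.array([np.sin(a),np.cos(a)]);m=np.array([np.cos(a),-np.sin(a)]);t=0
            L=lambda w:mc(I,[n-2*(r*u[1]+w*m[1]),n+2*(r*u[0]+w*m[0])],order=1)
            t=np.abs(np.mean(L(10.5)-L(7.5)))+np.abs(np.mean(L(-10.5)-L(-7.5)))+0*np.mean(L(0))
            s.append(t)
        out.append(s)
    return ph,np.array(out)
E
python3 - <<'E'
from roll import *
import pickle
np.set_printoptions(precision=4,suppress=True)
c=pickle.load(open('w5.pkl','rb'))
v,res,n=fitwheel(c);print(v,res,n)
ph,o=roll(c,v);print('total',ph[o.sum(0).argmax()],[ph[k.argmax()] for k in o])
print('hub',plane(c,[249.3,156.8],v,0),'cap'); 
for nme,p,x in(('tip',[249,191.6],-.006),('spoke',[241.9,127.4],-.0175)):
    a=plane(c,p,v,x);print(nme,a,np.degrees(np.arctan2(*a)))
I=rect(c,v[:2],v[2])
for k in(24,113):cv2.circle(I,(320,320),2*k,(0,0,255),1)
cv2.imwrite('pics/r6.png',I[80:560,60:580])
E
```

```text
[ 0.6052 -0.0064  0.102   0.12  ] 0.8241999398600347 110
total 10.0 [np.float64(33.5), np.float64(10.25), np.float64(10.5), np.float64(-30.5), np.float64(9.25)]
hub (np.float64(-3.6151833258059316), np.float64(-1.5981251264518548)) cap
tip (np.float64(-16.972400767955087), np.float64(-79.73998716968728)) -167.9840905820657
spoke (np.float64(11.569482764653028), np.float64(68.98946254963361)) 9.519877549956272
```

View pics/r6.png

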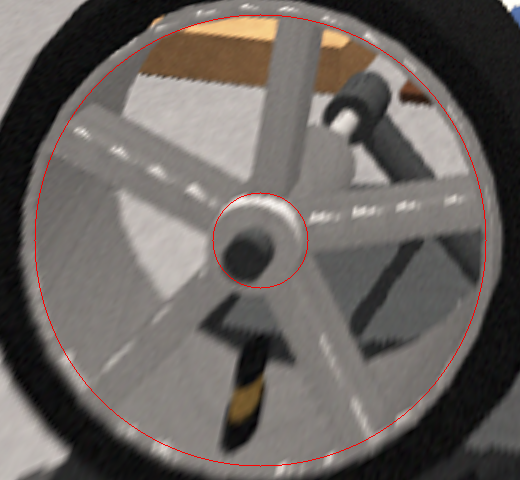

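```bash
sed -i '$a HUB=(0.6052,-0.0064);PSI=0.102' h.py; python3 - <<'E'
from h import *
s=bot.read_state();R=RT();z=R[:,2];g=W(-12,fc(10,9));print(g,g-.055*z)
plan(s['position'],s['tcp_rot'],g-.055*z,R,10)
E
```

```text
[ 0.59801216 -0.05402689  0.2358238 ] [ 0.55212503 -0.05872368  0.26577895]
[[4.8, -8.4, 20.7, -0.034, 0.007, 0.024], [4.5, -9.2, 20.4, -0.034, 0.007, 0.024], [4.1, -10.0, 20.1, -0.034, 0.007, 0.024], [3.7, -10.8, 19.8, -0.034, 0.007, 0.024], [3.3, -11.6, 19.4, -0.034, 0.007, 0.024]]
[[2.9, -12.3, 19.0, -0.034, 0.007, 0.024], [2.4, -13.0, 18.6, -0.034, 0.007, 0.024], [2.0, -13.7, 18.2, -0.034, 0.007, 0.024], [1.5, -14.4, 17.7, -0.034, 0.007, 0.024], [1.0, -15.0, 17.2, -0.034, 0.007, 0.024]]
```

Call:
play_rows([
  [[4.8,-8.4,20.7,-0.034,0.007,0.024],[4.5,-9.2,20.4,-0.034,0.007,0.024],[4.1,-10.0,20.1,-0.034,0.007,0.024],[3.7,-10.8,19.8,-0.034,0.007,0.024],[3.3,-11.6,19.4,-0.034,0.007,0.024]],
])

```text
time_s: 13.45
position: [0.4893, -0.1439, 0.3087]
tcp_rot: [[0.544, 0.307, 0.781], [0.181, -0.952, 0.248], [0.819, 0.006, -0.573]]
force: [0.4, 0.6, 0.1]
opening: 0.004
grasp_force: 0.0
```

Call:
play_rows([
  [[2.9,-12.3,19.0,-0.034,0.007,0.024],[2.4,-13.0,18.6,-0.034,0.007,0.024],[2.0,-13.7,18.2,-0.034,0.007,0.024],[1.5,-14.4,17.7,-0.034,0.007,0.024],[1.0,-15.0,17.2,-0.034,0.007,0.024]],
])

```text
time_s: 13.95
position: [0.5521, -0.0592, 0.2655]
tcp_rot: [[0.541, 0.104, 0.835], [0.058, -0.995, 0.087], [0.839, 0.001, -0.544]]
force: [0.3, -0.6, 1.1]
opening: 0.009
grasp_force: 0.0
```

Call:
play_rows([
  [[0,0,0,0,0,0],[0,0,0,0,0,0]],
])

```text
time_s: 14.15
position: [0.5519, -0.0591, 0.2657]
tcp_rot: [[0.541, 0.108, 0.834], [0.06, -0.994, 0.09], [0.839, 0.001, -0.544]]
force: [0.2, 0.3, 0.2]
opening: 0.005
grasp_force: 0.0
```

```bash
python3 - <<'E'
from h import *
np.set_printoptions(precision=4,suppress=True)
s=bot.read_state();R=np.array(s['tcp_rot']);g=W(-12,fc(10,9));print(s['position'],np.degrees(Ro.from_matrix(R.T@RT()).as_rotvec()))
path(R,np.linspace(s['position'],g,6)); print('push')
path(R,[g,W(-12,fc(10,5)),W(-12,fc(10,1))]+[W(-12,fc(t,0)) for t in np.linspace(9,1,6)])
print(W(-12,fc(1,0)))
E
```

```text
[ 0.5519 -0.0591  0.2657] [-0.2847 -0.0539  0.266 ]
[[0.0, -0.0, 11.0, 0, 0, 0], [0.0, -0.0, 11.0, 0, 0, 0], [0.0, -0.0, 11.0, 0, 0, 0], [0.0, -0.0, 11.0, 0, 0, 0], [0.0, -0.0, 11.0, 0, 0, 0]]
push
[[0.6, -3.9, -0.4, 0, 0, 0], [0.6, -3.9, -0.4, 0, 0, 0], [0.7, -2.3, -0.5, 0, 0, 0], [0.9, -2.1, -0.6, 0, 0, 0], [0.8, -2.2, -0.5, 0, 0, 0]]
[[0.8, -2.2, -0.5, 0, 0, 0], [0.7, -2.2, -0.4, 0, 0, 0], [0.6, -2.3, -0.4, 0, 0, 0]]
[ 0.5959 -0.0329  0.2426]
```

Call:
play_rows([
  [[0,0,11.0,0,0,0],[0,0,11.0,0,0,0],[0,0,11.0,0,0,0],[0,0,11.0,0,0,0],[0,0,11.0,0,0,0]],
])

```text
time_s: 14.65
position: [0.5988, -0.0567, 0.2359]
tcp_rot: [[0.54, 0.104, 0.835], [0.058, -0.995, 0.086], [0.84, 0.002, -0.543]]
force: [-0.0, -0.1, -0.2]
opening: 0.007
grasp_force: 0.0
```

Call:
play_rows([
  [[0.6,-3.9,-0.4,0,0,0],[0.6,-3.9,-0.4,0,0,0],[0.7,-2.3,-0.5,0,0,0],[0.9,-2.1,-0.6,0,0,0]],
])

```text
time_s: 15.05
position: [0.5963, -0.0431, 0.2396]
tcp_rot: [[0.54, 0.106, 0.835], [0.059, -0.994, 0.088], [0.84, 0.002, -0.543]]
force: [0.1, 0.1, 0.3]
opening: 0.002
grasp_force: 0.0
```

Call:
play_rows([
  [[0.8,-2.2,-0.5,0,0,0],[0.8,-2.2,-0.5,0,0,0],[0.7,-2.2,-0.4,0,0,0],[0.6,-2.3,-0.4,0,0,0],[0,0,0,0,0,0]],
])

```text
time_s: 15.55
position: [0.5958, -0.0352, 0.2426]
tcp_rot: [[0.541, 0.104, 0.835], [0.058, -0.995, 0.086], [0.839, 0.002, -0.544]]
force: [1.2, -4.2, -1.4]
opening: 0.008
grasp_force: 2.3
```

```bash
python3 - <<'E'
from roll import *
import pickle
np.set_printoptions(precision=4,suppress=True)
s=bot.read_state();print(s['position'],s['force'],W(-12,fc(1,0)),W(-12,fc(3,0)))
for n in('side','wrist'):
    c=bot.capture(n)
    for q in('valve_tip','spoke_mid'):
        for a in bot.pinpoint(c,q)[:2]:
            P=plane(c,a['centre'],(*HUB,PSI),-.006 if q=='valve_tip' else -.0175);print(n,q,a['confidence'],P,np.degrees(np.arctan2(*P)))
E
```

```text
[ 0.5958 -0.0352  0.2426] [ 1.1538 -4.2195 -1.4431] [ 0.5959 -0.0329  0.2426] [ 0.5961 -0.0358  0.2416]
side valve_tip 0.4 (np.float64(-22.353811944878956), np.float64(-87.59275818852063)) -165.68360313987918
side spoke_mid 0.93 (np.float64(26.03955984190076), np.float64(80.32690182176727)) 17.961131101790606
```

```bash
python3 - <<'E'
from h import *
s=bot.read_state();R=np.array(s['tcp_rot']);t=np.radians(38);y=.55
p=np.array(s['position'])+R@[0,.008,-.055]
plan(p,R,[.425,-.23,.352],aim([np.cos(t)*np.cos(y),np.cos(t)*np.sin(y),-np.sin(t)]),10)
E
```

```text
[[-1.2, 16.8, -16.4, 0.036, -0.009, -0.026], [-1.8, 16.2, -17.0, 0.036, -0.009, -0.026], [-2.3, 15.5, -17.5, 0.036, -0.009, -0.026], [-2.9, 14.8, -18.1, 0.036, -0.009, -0.026], [-3.4, 14.0, -18.6, 0.036, -0.009, -0.026]]
[[-3.9, 13.2, -19.0, 0.036, -0.009, -0.026], [-4.4, 12.4, -19.5, 0.036, -0.009, -0.026], [-4.9, 11.6, -19.9, 0.036, -0.009, -0.026], [-5.3, 10.7, -20.2, 0.036, -0.009, -0.026], [-5.8, 9.9, -20.6, 0.036, -0.009, -0.026]]
```

Call:
play_rows([
  [[0,4.0,0,0,0,0],[0,4.0,-5.0,0,0,0],[0,0,-16.0,0,0,0],[0,0,-17.0,0,0,0],[0,0,-17.0,0,0,0]],
])

```text
time_s: 16.35
position: [0.5502, -0.0469, 0.2734]
tcp_rot: [[0.539, 0.107, 0.836], [0.06, -0.994, 0.089], [0.84, 0.002, -0.542]]
force: [0.4, -0.8, 0.2]
opening: 0.006
grasp_force: 0.0
```

Call:
play_rows([
  [[-1.2,16.8,-16.4,0.036,-0.009,-0.026],[-1.8,16.2,-17.0,0.036,-0.009,-0.026],[-2.3,15.5,-17.5,0.036,-0.009,-0.026],[-2.9,14.8,-18.1,0.036,-0.009,-0.026],[-3.4,14.0,-18.6,0.036,-0.009,-0.026]],
])

```text
time_s: 16.85
position: [0.4865, -0.1385, 0.313]
tcp_rot: [[0.549, 0.325, 0.77], [0.195, -0.946, 0.26], [0.813, 0.007, -0.582]]
force: [1.0, -0.9, -0.4]
opening: 0.003
grasp_force: 0.0
```

Call:
play_rows([
  [[-3.9,13.2,-19.0,0.036,-0.009,-0.026],[-4.4,12.4,-19.5,0.036,-0.009,-0.026],[-4.9,11.6,-19.9,0.036,-0.009,-0.026],[-5.3,10.7,-20.2,0.036,-0.009,-0.026],[-5.8,9.9,-20.6,0.036,-0.009,-0.026]],
])

```text
time_s: 17.35
position: [0.4234, -0.2293, 0.3531]
tcp_rot: [[0.526, 0.525, 0.669], [0.327, -0.851, 0.411], [0.785, 0.002, -0.619]]
force: [0.4, -1.1, -0.1]
opening: 0.005
grasp_force: 0.0
```

Call:
play_rows([
  [[0,0,0,0,0,0],[0,0,0,0,0,0]],
])

```text
time_s: 17.55
position: [0.4244, -0.2289, 0.3525]
tcp_rot: [[0.526, 0.522, 0.671], [0.325, -0.853, 0.409], [0.786, 0.003, -0.619]]
force: [-0.4, -0.3, 0.3]
opening: 0.001
grasp_force: 0.0
```

```bash
cat > look.py <<'E'
from roll import *
np.set_printoptions(precision=4,suppress=True)
s=bot.read_state();print(s['position'])
c=bot.capture('wrist')
v,res,n=fitwheel(c);print(v,res,n)
ph,o=roll(c,v);print('total',ph[o.sum(0).argmax()],[ph[k.argmax()] for k in o])
for q,x in(('valve_tip',-.006),('spoke_mid',-.0175)):
    for a in bot.pinpoint(c,q)[:1]:
        P=plane(c,a['centre'],v,x);print(q,a['confidence'],P,np.degrees(np.arctan2(*P)))
I=rect(c,v[:2],v[2],x=-.006)  # valve plane: measure stem direction from dark/gold pixels
cv2.imwrite('pics/rv.png',I)
for a in bot.silhouettes(c,'valve')[:1]:
    ys,xs=np.nonzero(a['pixels']);P=np.array([plane(c,p,v,-.006) for p in zip(xs,ys)]);m=P.mean(0)
    d=np.linalg.svd(P-m)[2][0];d=d if d[1]<0 else -d
    print('valve',a['confidence'],len(P),m,'pos ang',np.degrees(np.arctan2(*m)),'axis ang',np.degrees(np.arctan2(*d)))
I=rect(c,v[:2],v[2]);
for k in(24,113):cv2.circle(I,(320,320),2*k,(0,0,255),1)
cv2.line(I,(320,60),(320,580),(0,255,0),1)
cv2.imwrite('pics/look.png',I[60:600,60:580])
E
python3 look.py
```

```text
[ 0.4244 -0.2289  0.3525]
[ 0.6054 -0.0063  0.1039  0.1198] 0.8364031476795902 109
total 7.5 [np.float64(33.25), np.float64(7.75), np.float64(35.75), np.float64(-33.5), np.float64(6.75)]
valve_tip 0.72 (np.float64(-17.397816293998446), np.float64(-70.25086675218606)) -166.0904058698561
spoke_mid 0.83 (np.float64(10.526888306070514), np.float64(69.09722796273587)) 8.662341956653371
valve 0.74 158 [-14.2518 -92.6992] pos ang -171.2596337085743 axis ang -168.36006843538385
```

View pics/look.png

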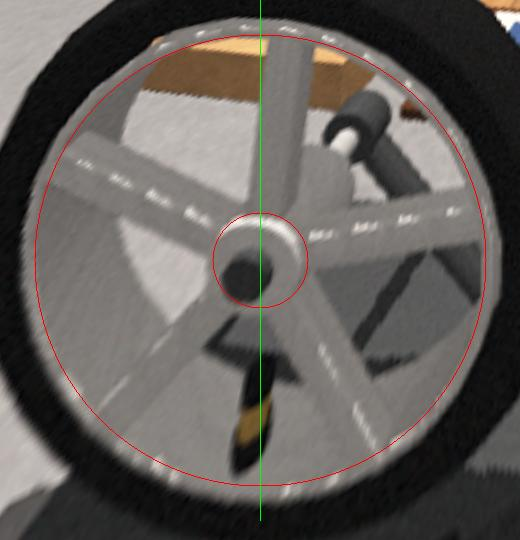

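```bash
python3 - <<'E'
from h import *
for hx in(7,8,9,10): print(hx,W(-12,fc(8,0,hx=hx,hz=11)))
s=bot.read_state();R=RT();z=R[:,2];g=W(-12,fc(8,8,hx=9));print(g)
plan(s['position'],s['tcp_rot'],g-.055*z,R,10)
E
```

```text
7 [ 0.59598681 -0.03423942  0.23990788]
8 [ 0.59608666 -0.03521495  0.23977006]
9 [ 0.59618652 -0.03619048  0.23963224]
10 [ 0.59628637 -0.03716602  0.23949442]
[ 0.59704931 -0.04461986  0.23844138]
[[5.9, -8.6, 21.0, -0.036, 0.009, 0.026], [5.4, -9.5, 20.7, -0.036, 0.009, 0.026], [5.0, -10.4, 20.4, -0.036, 0.009, 0.026], [4.5, -11.3, 20.0, -0.036, 0.009, 0.026], [4.0, -12.1, 19.6, -0.036, 0.009, 0.026]]
[[3.5, -12.9, 19.2, -0.036, 0.009, 0.026], [3.0, -13.7, 18.8, -0.036, 0.009, 0.026], [2.5, -14.4, 18.3, -0.036, 0.009, 0.026], [1.9, -15.1, 17.8, -0.036, 0.009, 0.026], [1.4, -15.8, 17.2, -0.036, 0.009, 0.026]]
```

Call:
play_rows([
  [[5.9,-8.6,21.0,-0.036,0.009,0.026],[5.4,-9.5,20.7,-0.036,0.009,0.026],[5.0,-10.4,20.4,-0.036,0.009,0.026],[4.5,-11.3,20.0,-0.036,0.009,0.026],[4.0,-12.1,19.6,-0.036,0.009,0.026]],
])

```text
time_s: 18.25
position: [0.4882, -0.1386, 0.3101]
tcp_rot: [[0.549, 0.32, 0.772], [0.192, -0.947, 0.257], [0.814, 0.007, -0.581]]
force: [1.8, 0.0, 0.1]
opening: 0.002
grasp_force: 0.0
```

Call:
play_rows([
  [[3.5,-12.9,19.2,-0.036,0.009,0.026],[3.0,-13.7,18.8,-0.036,0.009,0.026],[2.5,-14.4,18.3,-0.036,0.009,0.026],[1.9,-15.1,17.8,-0.036,0.009,0.026],[1.4,-15.8,17.2,-0.036,0.009,0.026]],
])

```text
time_s: 18.75
position: [0.551, -0.0496, 0.2679]
tcp_rot: [[0.541, 0.104, 0.835], [0.057, -0.995, 0.087], [0.839, 0.001, -0.544]]
force: [-0.0, 0.1, 0.2]
opening: 0.009
grasp_force: 0.0
```

Call:
play_rows([
  [[0,0,0,0,0,0],[0,0,0,0,0,0]],
])

```text
time_s: 18.95
position: [0.5509, -0.0495, 0.2682]
tcp_rot: [[0.541, 0.109, 0.834], [0.06, -0.994, 0.091], [0.839, 0.001, -0.544]]
force: [0.3, 0.2, -0.1]
opening: 0.006
grasp_force: 0.0
```

```bash
python3 - <<'E'
from h import *
np.set_printoptions(precision=4,suppress=True)
s=bot.read_state();R=np.array(s['tcp_rot']);k=dict(hx=8,hz=11);g=W(-12,fc(8,9,**k));print(s['position'],np.degrees(Ro.from_matrix(R.T@RT()).as_rotvec()))
path(R,np.linspace(s['position'],g,6)); print('push')
path(R,[g,W(-12,fc(8,5,**k)),W(-12,fc(8,1,**k))]+[W(-12,fc(t,0,**k)) for t in np.linspace(7,0,6)])
print(g,W(-12,fc(0,0,**k)))
E
```

```text
[ 0.5509 -0.0495  0.2682] [-0.3072 -0.0428  0.2679]
[[0.1, -0.1, 11.0, 0, 0, 0], [0.1, -0.1, 11.0, 0, 0, 0], [0.1, -0.1, 11.0, 0, 0, 0], [0.1, -0.1, 11.0, 0, 0, 0], [0.1, -0.1, 11.0, 0, 0, 0]]
push
[[0.5, -4.0, -0.3, 0, 0, 0], [0.5, -4.0, -0.3, 0, 0, 0], [0.5, -2.3, -0.3, 0, 0, 0], [0.6, -1.8, -0.3, 0, 0, 0], [0.5, -1.9, -0.3, 0, 0, 0]]
[[0.5, -1.9, -0.3, 0, 0, 0], [0.4, -1.9, -0.3, 0, 0, 0], [0.4, -1.9, -0.2, 0, 0, 0]]
[ 0.597  -0.0441  0.2385] [ 0.595  -0.0245  0.243 ]
```

Call:
play_rows([
  [[0.1,-0.1,11.0,0,0,0],[0.1,-0.1,11.0,0,0,0],[0.1,-0.1,11.0,0,0,0],[0.1,-0.1,11.0,0,0,0],[0.1,-0.1,11.0,0,0,0]],
])

```text
time_s: 19.45
position: [0.5981, -0.0467, 0.2389]
tcp_rot: [[0.54, 0.104, 0.836], [0.058, -0.995, 0.086], [0.84, 0.002, -0.543]]
force: [0.6, -0.1, -0.6]
opening: 0.005
grasp_force: 0.0
```

Call:
play_rows([
  [[0.5,-4.0,-0.3,0,0,0],[0.5,-4.0,-0.3,0,0,0],[0.5,-2.3,-0.3,0,0,0],[0.6,-1.8,-0.3,0,0,0],[0.5,-1.9,-0.3,0,0,0]],
])

```text
time_s: 19.95
position: [0.5955, -0.0326, 0.2414]
tcp_rot: [[0.542, 0.103, 0.834], [0.058, -0.995, 0.085], [0.838, 0.002, -0.545]]
force: [0.0, -5.2, -3.6]
opening: 0.005
grasp_force: 2.5
```

Call:
play_rows([
  [[0.5,-1.9,-0.3,0,0,0],[0.4,-1.9,-0.3,0,0,0],[0.4,-1.9,-0.2,0,0,0],[0,0,0,0,0,0]],
])

```text
time_s: 20.35
position: [0.5952, -0.0259, 0.2434]
tcp_rot: [[0.54, 0.105, 0.835], [0.059, -0.994, 0.088], [0.839, 0.002, -0.544]]
force: [-0.6, -3.2, -2.8]
opening: 0.005
grasp_force: 2.3
```

Call:
play_rows([
  [[0,4.0,0,0,0,0],[0,4.0,-5.0,0,0,0],[0,0,-16.0,0,0,0],[0,0,-17.0,0,0,0],[0,0,-17.0,0,0,0]],
])

```text
time_s: 20.85
position: [0.5501, -0.0385, 0.2745]
tcp_rot: [[0.538, 0.107, 0.836], [0.06, -0.994, 0.089], [0.841, 0.002, -0.541]]
force: [0.0, -0.3, 0.1]
opening: 0.006
grasp_force: 0.0
```

Call:
play_rows([
  [[-1.2,18.0,-16.4,0.036,-0.009,-0.026],[-1.8,17.2,-17.0,0.036,-0.009,-0.026],[-2.3,16.5,-17.5,0.036,-0.009,-0.026],[-2.9,15.8,-18.1,0.036,-0.009,-0.026],[-3.4,15.0,-18.6,0.036,-0.009,-0.026]],
])

```text
time_s: 21.35
position: [0.4872, -0.1353, 0.3141]
tcp_rot: [[0.548, 0.325, 0.771], [0.195, -0.946, 0.26], [0.813, 0.008, -0.582]]
force: [0.8, -0.5, 0.5]
opening: 0.012
grasp_force: 0.0
```

Call:
play_rows([
  [[-3.9,14.2,-19.0,0.036,-0.009,-0.026],[-4.4,13.4,-19.5,0.036,-0.009,-0.026],[-4.9,12.6,-19.9,0.036,-0.009,-0.026],[-5.3,11.7,-20.2,0.036,-0.009,-0.026],[-5.8,10.9,-20.6,0.036,-0.009,-0.026]],
])

```text
time_s: 21.85
position: [0.4261, -0.2306, 0.3541]
tcp_rot: [[0.526, 0.525, 0.669], [0.327, -0.851, 0.411], [0.785, 0.003, -0.619]]
force: [0.5, -0.2, 0.1]
opening: 0.008
grasp_force: 0.0
```

Call:
play_rows([
  [[0,0,0,0,0,0],[0,0,0,0,0,0]],
])

```text
time_s: 22.05
position: [0.427, -0.2301, 0.3535]
tcp_rot: [[0.526, 0.522, 0.671], [0.325, -0.853, 0.409], [0.786, 0.003, -0.618]]
force: [-0.2, 0.4, 0.5]
opening: 0.005
grasp_force: 0.0
```

```bash
python3 look.py; python3 - <<'E'
import cv2,numpy as np
I=cv2.cvtColor(cv2.imread('pics/look.png'),cv2.COLOR_BGR2GRAY).astype(int)
for y in(50,75,100,130): print(y,I[y-2:y+3,220:340:3].mean(0).round().astype(int).tolist())
E
```

```text
[ 0.427  -0.2301  0.3535]
[ 0.6054 -0.006   0.101   0.1202] 0.8264560419660172 111
total 1.25 [np.float64(33.5), np.float64(1.25), np.float64(30.5), np.float64(-28.25), np.float64(0.25)]
valve_tip 0.58 (np.float64(0.5960211399263227), np.float64(-69.98555690650427)) 179.51206117713394
spoke_mid 0.6 (np.float64(-0.9928239206813405), np.float64(66.83459968680904)) -0.8510627286888706
valve 0.6 174 [ -3.3053 -94.1632] pos ang -177.98961577151854 axis ang -174.16801053860843
50 [97, 96, 104, 102, 111, 125, 123, 125, 125, 125, 126, 124, 123, 125, 121, 118, 119, 121, 121, 121, 113, 109, 110, 110, 112, 154, 202, 213, 211, 210, 208, 204, 203, 198, 187, 173, 164, 149, 139, 124]
75 [89, 90, 90, 91, 90, 89, 87, 98, 117, 122, 124, 123, 123, 125, 121, 118, 120, 122, 123, 120, 113, 108, 108, 109, 109, 98, 94, 92, 92, 92, 93, 92, 92, 95, 91, 87, 90, 88, 87, 88]
100 [187, 185, 190, 182, 175, 185, 176, 159, 133, 123, 124, 122, 124, 123, 122, 118, 118, 121, 123, 117, 112, 109, 109, 111, 107, 100, 105, 100, 98, 91, 90, 89, 86, 90, 88, 87, 88, 88, 87, 87]
130 [184, 185, 183, 185, 185, 185, 179, 157, 130, 122, 121, 120, 121, 122, 120, 119, 118, 119, 120, 116, 110, 107, 107, 106, 119, 152, 180, 188, 191, 193, 189, 187, 188, 187, 184, 125, 51, 36, 35, 37]
```

```bash
python3 -c "
from rig import bot
print(bot.hand_in())"
```

```text
the job is handed in; nothing more can be done
None
```

The wheel now has its valve at the bottom, within about 1° by the last camera measurements. It took four separate spoke pushes, with the finger off the wheel between each; I handed it in with the arm clear, but did not check the bystanders' positions again.

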